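Check the cover seam of the silver instrument case with the orange stylus

ROBOT

A 6-joint arm with a two-finger parallel gripper is mounted at the origin on the work surface. World frame = base frame: x ahead of the robot, y to its left, z up, the work surface at z = 0. Lengths are in mm, angles in rad, forces in N, time in s.
With the tool pointing down it reaches from about 350 to 975 mm from the base axis. Payload 7.1 kg.
Tool frame: the origin (TCP) lies midway between the tips of the shut fingers; the grasp point (between the pads) lies 19 mm behind it (ctrl.hold_point_z is the distance from the TCP to the grasp point, in mm); z points along the fingers, y is the direction in which the jaws open and shut (so a half turn about z gives the same grasp; the last joint's range is limited). The gripper opens to 88 mm and grips with 3 to 60 N. Pads are 20 mm wide; open, the fingers measure 115 mm over their backs; the gripper's body (75 mm by 178 mm) begins 61 mm behind the grasp point.
Start: joints at [-1.153, 0.423, 1.63, -0, 1.089, -0.019], TCP at [264.416, -566.294, 222.675] pointing down, gripper open.
Joint ranges: [-3, 3], [-0.9, 2.11], [0.09, 2.58], [-1.31, 4.45], [0.11, 2.69], [-2.54, 2.54]. Speed limits (rad/s): [2.39, 2.39, 3.01, 3.14, 3.14, 3.14].

INTERFACE

Orientations are given as a rotation vector (axis times angle).
In Python, from workcell import ctrl, eyes gives the robot as it stands.
- The arm moves only by the tool move_arm, never from a script. Its argument "deltas" is a list of rows, each a list of 6 numbers: the shift along the tool's x, y, z in mm, then the turn, a rotation vector about the tool's x, y, z in rad. A call has 1 to 5 rows; each row shifts and turns the pose as measured when the row begins, along the tool's axes as they then stand; what a row does not reach is not made up. A row lasts 1/12 s, in which the tool goes at most 41.7 mm and 7.16 degrees, less where a joint would pass 70% of its speed; a pose out of reach is approached as far as the arm can. A call is refused whole if a number of a shift passes 41.7 or a number of a turn 0.125, either way. A call with a gripper value outside its range is refused whole. "hand" is the closure, from -1 (fully open) to 1 (shut), set as the call begins (left out, the last holds). The fingers move at their own pace and stop on an object; the grip force is fixed at half the most. Time passes only in rows, so rows that do not move let the fingers close. It gives the time, the measured TCP pose, the force and the opening at its end, in the units of the state.
- ctrl.get_obs(): the state, without advancing time (a new reading comes with each control period).
- eyes.get_image(name): name is "scene" or "top" or "wrist"; returns a dict with "frame" (400x640x3 uint8, red, green, blue), "range_z" (400x640 float32, mm along the optical axis (not along the pixel's ray), 0 where there is no reading), "fx", "fy", "cx", "cy" (pixels), "cam_to_world" (4x4, takes a point from camera to world coordinates). Camera axes: x right, y down, z forward; pixel columns grow to the right and rows downward; lengths in mm; the calibration is good to about 2 mm. A picture is of the moment at which its call begins.
- ctrl.close_job(): hands the job in, once; it reports no verdict.
The state is a dict: "t": time; "qpos": joint angles; "qvel": joint speeds; "joint_torque": joint torques, N m; "ee_pos": TCP position; "orientation": TCP orientation; "ft_force": force on the tool from outside, world axes, zero at the start; "moment": the same for the moment, N m; "width": finger opening in mm.
Only numpy, scipy, OpenCV 4.12 (cv2) and the standard library are available. Lean on these libraries where they do the work, as an engineer would, in place of code of your own. Each camera call takes 0.05 s, during which the arm holds its last target.

TASK

Take the orange inspection stylus out of the wooden stand and, holding it upright, guide its tip slowly (about 3 cm a second) along the whole dark L-shaped cover seam of the silver instrument case, from the brass screw round the corner to the black screw, with the tip lightly touching or no more than a centimetre above the seam. Then hang it back upright in its empty hole in the stand and let go. Do not lean hard on the case, and leave the blue stylus in its hole.

Things in the scene. Friction and masses are not known exactly. Their poses are not given: they have to be found in the camera images.
- stylus: Orange stylus, 135 mm long, about 80 g; hangs upright in either hole of the stand. Origin: point of the tip; z axis up to the top. From the tip: steel stem 10 mm across up to z = 75 mm (last 14 mm tapers to 4 mm), orange disc 48 mm across z = 75 to 81 mm, round grey grip 20 mm across z = 81 to 135 mm with an orange cap. Grasp the grip from above at any yaw.
- case: Silver case, fixed, 140 (x) by 180 (y) mm, flat top 50 mm high. Origin: centre of underside, z up. Seam: dark 3 mm line on the top (z = 50 mm), straight from brass screw (x -35, y 70) to corner (-35, -40), then straight to black screw (45, -40), mm in case frame; screws flush. Grey turret 30 mm high on the top inside the L (x 2 to 58, y 5 to 75). Not the like blue case.
- stand: Dark wooden stand, fixed, 70 mm (x) by 170 mm (y), 90 mm high. Origin: centre of its underside; z up. Two upright round through holes, 29 mm in diameter, at x = 0, y = +50 and -50 mm. A stylus hangs in a hole by its disc, which rests on the stand's top, so that its tip is 15 mm above the stand's underside.
- stylus_blue: Blue stylus: same shape and size as the orange one but with a blue disc and cap. It hangs in the stand's other hole and stays there. Origin: point of the tip; z axis up to the top.
There are look-alikes about, which are no part of the job. Several things look just like the stand: the one meant starts farthest to the robot's right.

How it is judged (in metres and radians):
On the way, in this order (a step that is already met when the one before it is completed fails the run):
1. the orange stylus, upright and slow, has its tip over the seam at the brass screw, the start of the seam (x of stylus in the frame of case between -0.048 and -0.022 m and y of stylus in the frame of case between 0.0575 and 0.0825 m and z of stylus in the frame of case between 0.046 and 0.065 m and angle between stylus's own z axis and vertical below 0.35 rad and linear speed of stylus below 0.1 m/s), for 0.2 s.
2. the orange stylus, upright and slow, has its tip over the seam a quarter of the way along the long leg (x of stylus in the frame of case between -0.048 and -0.022 m and y of stylus in the frame of case between 0.03 and 0.055 m and z of stylus in the frame of case between 0.046 and 0.065 m and angle between stylus's own z axis and vertical below 0.35 rad and linear speed of stylus below 0.1 m/s), for 0.2 s.
3. the orange stylus, upright and slow, has its tip over the seam half of the way along the long leg (x of stylus in the frame of case between -0.048 and -0.022 m and y of stylus in the frame of case between 0.0025 and 0.0275 m and z of stylus in the frame of case between 0.046 and 0.065 m and angle between stylus's own z axis and vertical below 0.35 rad and linear speed of stylus below 0.1 m/s), for 0.2 s.
4. the orange stylus, upright and slow, has its tip over the seam three quarters of the way along the long leg (x of stylus in the frame of case between -0.048 and -0.022 m and y of stylus in the frame of case between -0.025 and 0 m and z of stylus in the frame of case between 0.046 and 0.065 m and angle between stylus's own z axis and vertical below 0.35 rad and linear speed of stylus below 0.1 m/s), for 0.2 s.
5. the orange stylus, upright and slow, has its tip over the seam at the corner (x of stylus in the frame of case between -0.0475 and -0.0225 m and y of stylus in the frame of case between -0.0525 and -0.0275 m and z of stylus in the frame of case between 0.046 and 0.065 m and angle between stylus's own z axis and vertical below 0.35 rad and linear speed of stylus below 0.1 m/s), for 0.2 s.
6. the orange stylus, upright and slow, has its tip over the seam a third along the short leg (x of stylus in the frame of case between -0.0208 and 0.0042 m and y of stylus in the frame of case between -0.053 and -0.027 m and z of stylus in the frame of case between 0.046 and 0.065 m and angle between stylus's own z axis and vertical below 0.35 rad and linear speed of stylus below 0.1 m/s), for 0.2 s.
7. the orange stylus, upright and slow, has its tip over the seam two thirds along the short leg (x of stylus in the frame of case between 0.0058 and 0.0308 m and y of stylus in the frame of case between -0.053 and -0.027 m and z of stylus in the frame of case between 0.046 and 0.065 m and angle between stylus's own z axis and vertical below 0.35 rad and linear speed of stylus below 0.1 m/s), for 0.2 s.
8. the orange stylus, upright and slow, has its tip over the seam at the black screw, the end of the seam (x of stylus in the frame of case between 0.0325 and 0.0575 m and y of stylus in the frame of case between -0.053 and -0.027 m and z of stylus in the frame of case between 0.046 and 0.065 m and angle between stylus's own z axis and vertical below 0.35 rad and linear speed of stylus below 0.1 m/s), for 0.2 s.
At the end, for the whole second after the job is handed in: The orange stylus hangs at rest in a hole of the stand: its axis at the hole within 15 mm, its disc on the stand's top (tip 9 to 21 mm above the stand's underside), upright within about 10 degrees, released; the blue stylus still hangs in its own hole likewise ((y of stylus in the frame of stand between 0.035 and 0.065 m or y of stylus in the frame of stand between -0.065 and -0.035 m) and x of stylus in the frame of stand between -0.015 and 0.015 m and z of stylus in the frame of stand between 0.009 and 0.021 m and angle between each of stylus, stylus_blue's own z axis and vertical below 0.17 rad and linear speed of stylus below 0.03 m/s and (y of stylus_blue in the frame of stand between 0.035 and 0.065 m or y of stylus_blue in the frame of stand between -0.065 and -0.035 m) and x of stylus_blue in the frame of stand between -0.015 and 0.015 m and z of stylus_blue in the frame of stand between 0.009 and 0.021 m); the robot touches nothing.
It fails at once if the orange stylus is pressed hard on the silver case (over 30 N) (contact force between stylus and case above 30 N).
It fails at once if the blue stylus is pulled up out of its hole or pushed over (distance of stylus_blue from where it was at the start of the episode above 0.03 m or angle between stylus_blue's own z axis and vertical above 0.35 rad).
It also fails if it takes over 72 s, if anything falls off the work surface, if the arm or the gripper's body presses on something with over 40 N, if the wrist force passes 120 N, or if a joint passes its speed limit or range.

## Working session

There is one attempt and no reset: what is moved stays moved. The work goes in short steps, Python scripts to look and compute and a tool call to move; the robot and the scene stay as the last step left them, time stands still between calls to the robot, and variables do not carry over. Pictures are saved under pics/ and viewed, and the job is handed in when it is done.

Besides the shell and the picture viewer there is one more tool, called after "Request:" as name(argument=value, ...), one argument or row to a line, values as JSON. move_arm: Moves the arm, as the interface text tells. Its arguments: {"type":"object","properties":{"deltas":{"type":"array"},"hand":{"type":"number"}},"required":["deltas"]}

```bash
mkdir -p pics; ls
python3 - <<'E'
from workcell import ctrl, eyes
import cv2, numpy as np
print(ctrl.get_obs())
for n in ["scene","top","wrist"]:
    d=eyes.get_image(n); cv2.imwrite(f"pics/{n}0.png",d["frame"][:,:,::-1]); np.savez(f"{n}0.npz",**d)
    print(n,d["fx"],d["cx"],d["cy"],np.round(d["cam_to_world"],3).tolist())
E
```

```text
pics
{'t': 0.0, 'qpos': array([-1.15303344e+00,  4.23873739e-01,  1.63070105e+00, -4.16153861e-05,
        1.08860283e+00, -1.89803644e-02]), 'qvel': array([-1.34451952e-04,  7.10438290e-04,  7.11840609e-05,  8.70246157e-04,
       -1.53561892e-04, -2.64995141e-04]), 'joint_torque': array([-8.88675240e-04, -5.44623220e+01, -2.73667288e+01,  6.44154358e-02,
        2.28498486e-02, -1.37088359e-04]), 'ee_pos': array([ 264.16180316, -565.80114885,  221.8768238 ]), 'orientation': array([-3.06546843e+00, -6.80289918e-01,  5.49605391e-04]), 'ft_force': array([-0.12692293,  0.03349433,  0.06509017]), 'moment': array([ 0.0041637 ,  0.05347831, -0.00455978]), 'width': 87.82842128097033}
scene 497.65653352866457 325.6746600769989 207.91452045487623 [[-0.479, 0.679, -0.557, 1117.884], [0.878, 0.363, -0.313, 347.497], [-0.01, -0.638, -0.77, 1015.055], [0.0, 0.0, 0.0, 1.0]]
top 412.4211552850517 324.81639697895037 198.31649807437088 [[-0.004, -0.993, 0.122, 331.77], [-1.0, 0.004, -0.004, -52.223], [0.004, -0.122, -0.993, 873.794], [0.0, 0.0, 0.0, 1.0]]
wrist 300.09075298959124 316.69182089204855 195.5111444458557 [[0.424, -0.877, -0.226, 325.499], [-0.906, -0.411, -0.104, -537.425], [-0.001, 0.249, -0.969, 384.147], [0.0, 0.0, 0.0, 1.0]]
```

View pics/scene0.png

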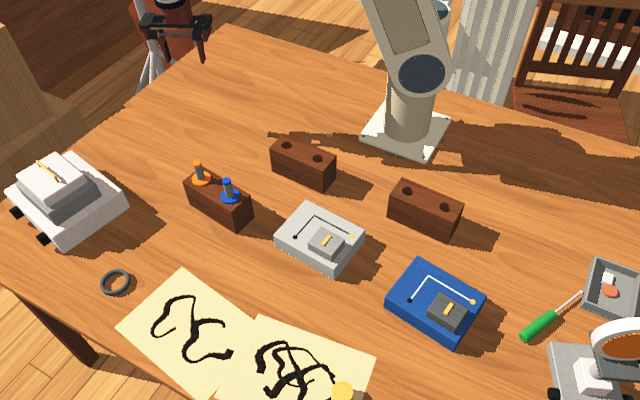

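View pics/top0.png

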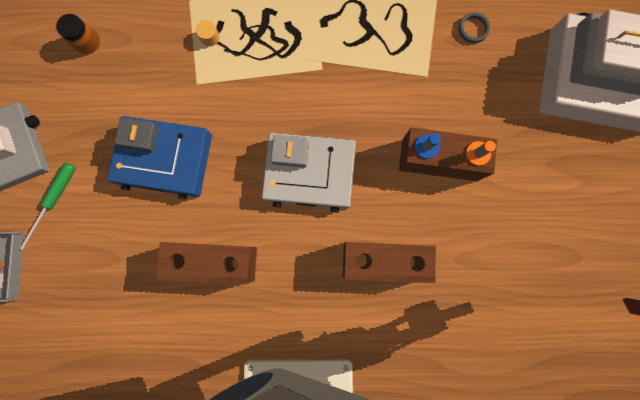

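View pics/wrist0.png

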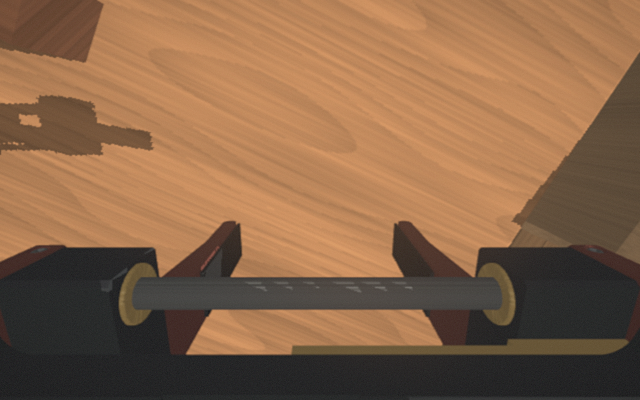

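The table holds three dark stands, two cases and two styli.
- **Stands:** in the top view they are at (449,152), (390,262) and (206,262). The first is farthest to the right and holds both styli.
- **Styli:** orange is at (482,153) and blue at (427,147).
- **Cases:** silver is at (309,171) and blue at (160,157).
- **Silver seam:** it runs from brass (272,183) through the corner (327,187) to black (330,150).

Next I'll measure these and check a close crop.

```bash
cat > h.py <<'E'
import numpy as np, cv2
def ray(d,u,v,z):
    T=d["cam_to_world"]; r=T[:3,:3]@np.array([(u-d["cx"])/d["fx"],(v-d["cy"])/d["fy"],1.]); o=T[:3,3]
    return o+r*(z-o[2])/r[2]
def pts(d):
    v,u=np.mgrid[0:400,0:640]; Z=d["range_z"]
    P=np.stack([(u-d["cx"])/d["fx"]*Z,(v-d["cy"])/d["fy"]*Z,Z],-1)
    return P@d["cam_to_world"][:3,:3].T+d["cam_to_world"][:3,3]
E
python3 - <<'E'
from h import *
for n in ["top","scene"]:
    d=dict(np.load(n+"0.npz")); P=pts(d); hsv=cv2.cvtColor(d["frame"],cv2.COLOR_RGB2HSV)
    H,S,V=[hsv[...,i].astype(int) for i in range(3)]
    for nm,m in [("orange",(H>5)&(H<16)&(S>200)&(V>140)),("blue",(H>100)&(H<125)&(S>150))]:
        X=P[...,0];Y=P[...,1];Z=P[...,2]
        reg=m&(X>350)&(X<560)&(Y<-220)&(Y>-480)
        for lo,hi in [(88,103),(140,160)]:
            q=P[reg&(Z>lo)&(Z<hi)]
            print(n,nm,lo,len(q),q.min(0).round(1),q.max(0).round(1),np.median(q,0).round(1)) if len(q) else 0
    # case top
    ct=(abs(P[...,2]-50)<6)&(P[...,1]<130)&(P[...,1]>-170)&(P[...,0]>300)&(P[...,0]<560)&(S<70)
    k,l,st,_=cv2.connectedComponentsWithStats(cv2.morphologyEx(ct.astype(np.uint8),cv2.MORPH_CLOSE,np.ones((7,7))))
    i=1+st[1:,4].argmax(); ys,xs=np.where(l==i); 
    w=np.array([ray(d,u,v,50)[:2] for u,v in zip(xs,ys)],np.float32)
    print(n,"case rect",cv2.minAreaRect(w),"zmed",np.median(P[ct][:,2]))
    hull=np.zeros((400,640),np.uint8); cv2.fillConvexPoly(hull,cv2.convexHull(np.c_[xs,ys].astype(np.int32)),1)
    hull=cv2.erode(hull,np.ones((5,5)))
    dark=(V<75)&(hull>0)
    k,l,st,c=cv2.connectedComponentsWithStats(dark.astype(np.uint8),connectivity=8)
    for j in range(1,k): 
        if st[j,4]>5: print("dark",st[j],c[j].round(1))
    br=(H>12)&(H<28)&(S>130)&(V>130)&(hull>0)
    k,l,st,c=cv2.connectedComponentsWithStats(br.astype(np.uint8))
    for j in range(1,k): print("brass",st[j],c[j].round(1),ray(d,*c[j],50).round(1))
    # stand top
    s=(abs(P[...,2]-90)<4)&(P[...,1]<-200)&(P[...,1]>-500)&(P[...,0]>330)&(P[...,0]<600)
    q=P[s][:,:2].astype(np.float32); print("stand rect",cv2.minAreaRect(q),len(q))
t=cv2.imread("pics/top0.png")[110:220,250:510]; cv2.imwrite("pics/crop.png",cv2.resize(t,None,fx=3,fy=3,interpolation=cv2.INTER_CUBIC))
E
```

```text
top orange 88 296 [ 492.4 -387.8   88.4] [ 541.4 -329.3   98.9] [ 509.1 -347.2   95.3]
top orange 140 92 [ 505.  -360.4  142. ] [ 524.1 -342.2  152.7] [ 514.5 -352.3  149.7]
top blue 88 280 [ 506.3 -274.7   91.8] [ 550.3 -230.1   98.6] [ 522.5 -246.8   95.4]
top blue 140 94 [ 518.4 -261.9  143.9] [ 537.3 -243.1  152.3] [ 527.7 -252.4  149.7]
top case rect ((491.9504089355469, -22.35472869873047), (178.03819274902344, 138.9722900390625), 84.56641387939453) zmed 49.270776123828
dark [328 147   5   7  21] [330.  149.2]
dark [272 162  33   5  72] [287.8 164.2]
dark [277 183   6   1   6] [279.5 183. ]
dark [285 184   9   1   9] [289. 184.]
dark [296 185   9   1   9] [300. 185.]
dark [308 186   8   1   8] [311.5 186. ]
dark [318 187   9   1   9] [322. 187.]
brass [287 142   5  15  63] [288.9 148.9] [534.6  17.4  50. ]
brass [270 180   6   6  24] [272.5 182.5] [465.3  50.1  50. ]
stand rect ((438.8134460449219, -291.41461181640625), (171.0182647705078, 238.15191650390625), 82.3467025756836) 2314
scene orange 88 70 [ 493.3 -373.5   90.1] [ 540.  -326.4  101.8] [ 517.8 -337.    97. ]
scene orange 140 12 [ 512.3 -353.7  145.7] [ 524.2 -342.2  152.9] [ 522.2 -345.   148.9]
scene blue 88 155 [ 505.6 -276.5   91.9] [ 553.  -228.1  102.3] [ 536.7 -244.9   97.4]
scene blue 140 49 [ 521.7 -261.2  144.7] [ 539.4 -241.7  155.2] [ 532.4 -250.7  151.6]
scene case rect ((496.24395751953125, -21.64496612548828), (180.750732421875, 141.87998962402344), 84.51651000976562) zmed 51.735755005251065
dark [303 222   6   6   6] [305.5 224.5]
dark [293 234   5   5  12] [294.8 236.4]
brass [349 234   5   3  10] [351.1 234.8] [464.7  49.9  50. ]
brass [322 236   9   9  35] [325.9 239.9] [506.8   3.6  50. ]
stand rect ((439.94915771484375, -293.07525634765625), (175.12669372558594, 240.37734985351562), 83.00244903564453) 902
```

View pics/crop.png

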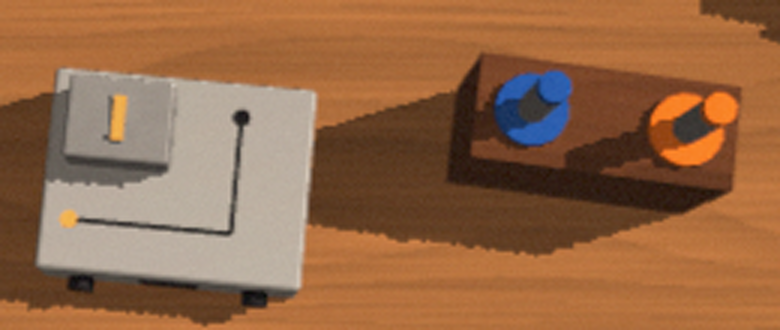

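The crop shows the dark stand holding the orange and blue styli, and the silver case with the L seam, so the choices are right. First I'll turn the tool into line with the case (yaw about -5.5°).

```bash
cat >> h.py <<'E'
from scipy.spatial.transform import Rotation as Rn
C=np.array([493.4,-23.0]); YAW=np.deg2rad(-5.45)
def c2w(x,y):
    c,s=np.cos(YAW),np.sin(YAW); return C+np.array([c*x-s*y,s*x+c*y])
def rep(target,yaw=YAW):
    from workcell import ctrl
    o=ctrl.get_obs(); R=Rn.from_rotvec(o["orientation"]); 
    want=Rn.from_matrix(np.array([[np.cos(yaw),np.sin(yaw),0],[np.sin(yaw),-np.cos(yaw),0],[0,0,-1]]))
    print("t",round(o["t"],2),"pos",o["ee_pos"].round(1),"tool delta",R.inv().apply(np.array(target)-o["ee_pos"]).round(1),"turn",(R.inv()*want).as_rotvec().round(3),"F",o["ft_force"].round(1),"w",round(o["width"],1),"q",o["qpos"].round(2))
E
python3 - <<'E'
from h import *
d=dict(np.load("top0.npz"))
print("black",ray(d,330,149.2,50),c2w(45,-40),"corner",ray(d,327,187,50),c2w(-35,-40),"brass",c2w(-35,70))
d=dict(np.load("scene0.npz")); print(ray(d,294.8,236.6,50))
rep([515,-351.5,222])
E
```

```text
black [533.69461459 -66.52226085  50.        ] [534.39749296 -67.09314653] corner [455.6791624 -60.0288685  50.       ] [454.75913612 -59.494981  ] brass [465.20661372  50.00775966]
[533.5638484  -66.97925683  50.        ]
t 0.15 pos [ 264.3 -565.9  222.1] tool delta [ 3.179e+02 -8.820e+01  2.000e-01] turn [-0.001  0.     0.532] F [-0.3 -0.2  0.3] w 87.7 q [-1.15  0.42  1.63  0.    1.09 -0.02]
```

Request:
move_arm(
  deltas=[
    [0, 0, 0, 0, 0, 0.106],
    [0, 0, 0, 0, 0, 0.106],
    [0, 0, 0, 0, 0, 0.106],
    [0, 0, 0, 0, 0, 0.106],
    [0, 0, 0, 0, 0, 0.106],
  ],
  hand=-1,
)

```text
t: 0.57
ee_pos: [263.8, -564.8, 220.3]
orientation: [-3.132, 0.178, 0.003]
ft_force: [0.5, 0.5, 0.8]
width: 88.0
```

```bash
python3 -c "
from h import *
rep([515,-351.5,222])"
```

```text
t 0.57 pos [ 263.8 -564.8  220.3] tool delta [ 225.4 -240.4   -1.3] turn [-0.004  0.002 -0.018] F [0.5 0.5 0.8] w 88.0 q [-1.15  0.43  1.63 -0.    1.09  0.53]
```

Request:
move_arm(
  deltas=[
    [25, -27, 0, 0, 0, -0.01],
    [25, -27, 0, 0, 0, -0.01],
    [25, -27, 0, 0, 0, 0],
    [25, -27, 0, 0, 0, 0],
    [25, -27, 0, 0, 0, 0],
  ],
)

```text
t: 0.98
ee_pos: [401.1, -444.5, 218.8]
orientation: [-3.133, 0.175, 0.007]
ft_force: [1.1, -0.9, 0.7]
width: 88.1
```

Request:
move_arm(
  deltas=[
    [25, -27, 0, 0, 0, 0],
    [20, -20, 0, 0, 0, 0],
    [15, -15, 0, 0, 0, 0],
    [8, -8, 0, 0, 0, 0],
    [0, 0, 0, 0, 0, 0],
  ],
)

```text
t: 1.4
ee_pos: [483.7, -373.4, 217.6]
orientation: [-3.131, 0.165, 0.008]
ft_force: [0.3, 0.4, -0.5]
width: 87.7
```

```bash
python3 -c "
from h import *
rep([515,-351.5,222])
from workcell import eyes
d=eyes.get_image('wrist'); cv2.imwrite('pics/w1.png',d['frame'][:,:,::-1])"
```

```text
t 1.4 pos [ 483.7 -373.4  217.6] tool delta [ 28.9 -25.1  -4.4] turn [-0.006  0.005 -0.01 ] F [ 0.3  0.4 -0.5] w 87.7 q [-0.68  0.41  1.66  0.    1.08  1.  ]
```

View pics/w1.png

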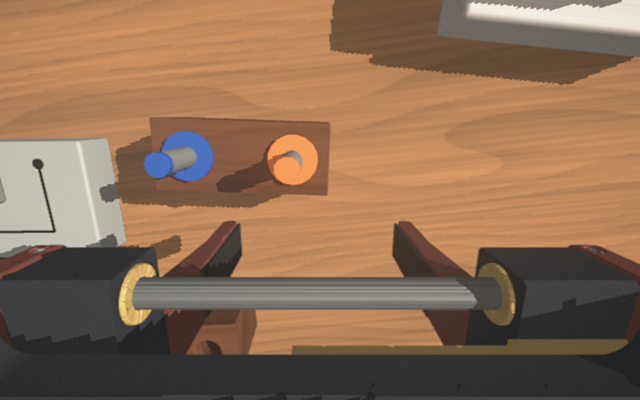

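The wrist view shows the orange cap at about (286,163), left of the jaw centre, and blue at (158,165). Both match the fix.

Request:
move_arm(
  deltas=[
    [15, -13, 0, 0, 0, 0],
    [13, -12, 0, 0, 0, 0],
    [4, -4, -3, -0.004, 0.004, -0.01],
    [0, 0, 0, 0, 0, 0],
  ],
)

```text
t: 1.78
ee_pos: [514.4, -351.9, 220.0]
orientation: [-3.137, 0.155, 0.006]
ft_force: [-0.2, 0.7, -0.3]
width: 87.7
```

```bash
python3 -c "
from h import *
rep([515,-351.5,222])
from workcell import eyes
d=eyes.get_image('wrist'); cv2.imwrite('pics/w2.png',d['frame'][:,:,::-1])
P=pts(d); hsv=cv2.cvtColor(d['frame'],cv2.COLOR_RGB2HSV)
m=(hsv[...,0]>3)&(hsv[...,0]<17)&(hsv[...,1]>200)&(hsv[...,2]>140)&(P[...,2]>143)&(P[...,2]<157)
q=P[m];print(len(q),q.min(0),q.max(0)); v,u=np.where(m); print(u.mean(),v.mean(),ray(d,(u.min()+u.max())/2,(v.min()+v.max())/2,150))"
```

```text
t 1.78 pos [ 514.4 -351.9  220. ] tool delta [ 0.5 -0.4 -2. ] turn [-0.001  0.004 -0.004] F [-0.2  0.7 -0.3] w 87.7 q [-0.62  0.43  1.63 -0.    1.09  1.05]Traceback (most recent call last):
  File "<string>", line 8, in <module>
    q=P[m];print(len(q),q.min(0),q.max(0)); v,u=np.where(m); print(u.mean(),v.mean(),ray(d,(u.min()+u.max())/2,(v.min()+v.max())/2,150))
                        ~~~~~^^^
    return umr_minimum(a, axis, None, out, keepdims, initial, where)
ValueError: zero-size array to reduction operation minimum which has no identity
```

View pics/w2.png

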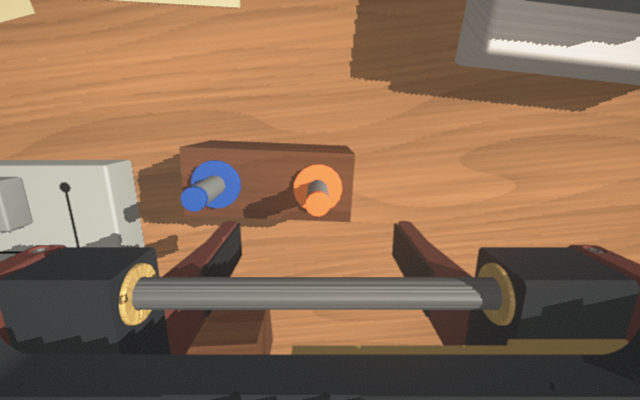

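The cap is now laterally centred at (317,203). I'll check its ray before lowering.

```bash
python3 -c "
from h import *
from workcell import eyes
d=eyes.get_image('wrist'); P=pts(d); print(ray(d,317,203,150),P[203,317],ray(d,194,199,150),P[199,194]); rep([515,-351.5,112])"
```

```text
[ 515.270108   -352.49442932  150.        ] [ 515.3089226 -352.4982258  150.1350752] [ 528.25573664 -254.87622325  150.        ] [ 528.27831556 -254.92013452  150.0976323 ]
t 1.88 pos [ 513.6 -352.1  219.6] tool delta [  1.9  -0.6 107.6] turn [-0.001  0.005 -0.005] F [-0.1  0.5  0.3] w 87.7 q [-0.62  0.43  1.63 -0.    1.09  1.05]
```

Request:
move_arm(
  deltas=[
    [1, 0, 25, 0, 0.002, 0],
    [0, 0, 25, 0, 0, 0],
    [0, 0, 25, 0, 0, 0],
    [0, 0, 15, 0, 0, 0],
    [0, 0, 10, 0, 0, 0],
  ],
)

```text
t: 2.3
ee_pos: [511.8, -359.2, 120.8]
orientation: [3.133, -0.166, 0.006]
ft_force: [-0.6, 0.4, 1.2]
width: 87.6
```

```bash
python3 -c "
from h import *
rep([515.3,-352,112])"
```

```text
t 2.3 pos [ 511.8 -359.2  120.8] tool delta [ 2.7 -7.5  8.7] turn [ 0.004 -0.004 -0.011] F [-0.6  0.4  1.2] w 87.6 q [-0.63  0.55  1.7  -0.    0.89  1.05]
```

Request:
move_arm(
  deltas=[
    [2, -5, 6, 0.003, -0.003, -0.01],
    [1, -3, 4, 0, 0, 0],
    [0, 0, 0, 0, 0, 0],
  ],
)

```text
t: 2.55
ee_pos: [512.9, -352.1, 108.1]
orientation: [-3.137, 0.153, 0.005]
ft_force: [0.4, 0.6, 0.3]
width: 87.6
```

```bash
python3 -c "
from h import *
rep([515.3,-352,112])"
```

```text
t 2.55 pos [ 512.9 -352.1  108.1] tool delta [ 2.4 -0.3 -3.9] turn [-0.001  0.003 -0.003] F [0.4 0.6 0.3] w 87.6 q [-0.62  0.56  1.7  -0.    0.88  1.05]
```

Request:
move_arm(
  deltas=[
    [2, 0, -2, 0, 0.003, 0],
    [0, 0, 0, 0, 0, 0],
    [0, 0, 0, 0, 0, 0],
  ],
)

```text
t: 2.8
ee_pos: [516.2, -353.0, 112.3]
orientation: [3.137, -0.153, 0.005]
ft_force: [0.1, 1.1, 0.1]
width: 87.9
```

Request:
move_arm(
  deltas=[
    [0, 0, 0, 0, 0, 0],
    [0, 0, 0, 0, 0, 0],
    [0, 0, 0, 0, 0, 0],
    [0, 0, 0, 0, 0, 0],
    [0, 0, 0, 0, 0, 0],
  ],
  hand=1,
)

```text
t: 3.22
ee_pos: [517.7, -353.7, 115.0]
orientation: [3.134, -0.152, 0.011]
ft_force: [-0.4, 0.1, -0.6]
width: 58.1
```

Request:
move_arm(
  deltas=[
    [0, 0, 0, 0, 0, 0],
    [0, 0, 0, 0, 0, 0],
    [0, 0, 0, 0, 0, 0],
    [0, 0, 0, 0, 0, 0],
  ],
)

```text
t: 3.55
ee_pos: [517.6, -353.7, 115.0]
orientation: [3.134, -0.152, 0.01]
ft_force: [-0.0, -0.2, -0.8]
width: 31.0
```

```bash
python3 -c "
from h import *
rep([515.3,-352,210])"
```

```text
t 3.55 pos [ 517.6 -353.7  115. ] tool delta [ -1.8  -1.2 -95. ] turn [ 0.003 -0.007 -0.002] F [-0.  -0.2 -0.8] w 31.0 q [-0.62  0.56  1.7   0.    0.88  1.05]
```

Request:
move_arm(
  deltas=[
    [-2, -1, 2, 0.003, -0.006, 0],
    [0, 0, 0, 0, 0, 0],
    [0, 0, 0, 0, 0, 0],
    [0, 0, 0, 0, 0, 0],
    [0, 0, 0, 0, 0, 0],
  ],
)

```text
t: 3.97
ee_pos: [515.5, -352.4, 112.6]
orientation: [-3.138, 0.152, 0.0]
ft_force: [-0.4, -0.4, 0.3]
width: 19.4
```

```bash
python3 -c "
from h import *
rep([515.3,-352,220])"
```

```text
t 3.97 pos [ 515.5 -352.4  112.6] tool delta [  -0.2   -0.4 -107.4] turn [-0.     0.    -0.002] F [-0.4 -0.4  0.3] w 19.4 q [-0.62  0.56  1.7   0.    0.88  1.05]
```

The jaws stopped at 19.4 mm, so the grip is held (TCP = tip + 97.6 mm). Now I'll lift it straight up.

Request:
move_arm(
  deltas=[
    [0, 0, -8, 0, 0, 0],
    [0, 0, -14, 0, 0, 0],
    [0, 0, -14, 0, 0, 0],
    [0, 0, -14, 0, 0, 0],
    [0, 0, -8, 0, 0, 0],
  ],
)

```text
t: 4.38
ee_pos: [513.7, -351.2, 171.4]
orientation: [-3.134, 0.152, 0.009]
ft_force: [0.8, 0.8, -0.4]
width: 19.5
```

```bash
python3 -c "
from h import *
rep([515.5,-352.4,225])"
```

```text
t 4.38 pos [ 513.7 -351.2  171.4] tool delta [  1.7   0.9 -53.6] turn [-0.004  0.006 -0.002] F [ 0.8  0.8 -0.4] w 19.5 q [-0.62  0.48  1.67  0.    1.    1.05]
```

Request:
move_arm(
  deltas=[
    [1, 1, -14, -0.003, 0.005, 0],
    [1, 0, -14, 0, 0, 0],
    [0, 0, -14, 0, 0, 0],
    [0, 0, -10, 0, 0, 0],
    [0, 0, 0, 0, 0, 0],
  ],
)

```text
t: 4.8
ee_pos: [516.2, -352.9, 230.3]
orientation: [3.136, -0.152, 0.004]
ft_force: [1.2, -0.0, -0.8]
width: 19.5
```

```bash
python3 -c "
from h import *
x,y=c2w(-35,70)
rep([x,y,225])
from workcell import eyes
d=eyes.get_image('scene'); cv2.imwrite('pics/s3.png',d['frame'][:,:,::-1])"
```

```text
t 4.8 pos [ 516.2 -352.9  230.3] tool delta [ -89.7 -396.1    4.4] turn [ 0.002 -0.003 -0.002] F [ 1.2 -0.  -0.8] w 19.5 q [-0.62  0.41  1.63  0.    1.1   1.05]
```

View pics/s3.png

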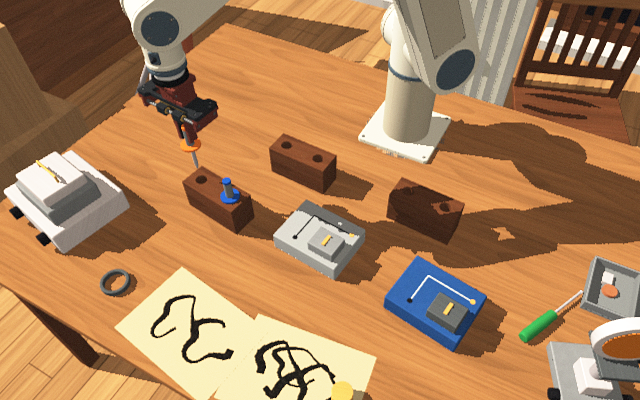

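The stylus is clear of the hole and blue is still in place. I'll move in x first to clear blue, then across to the brass screw.

Request:
move_arm(
  deltas=[
    [-20, 0, 0, 0, 0, 0],
    [-25, -5, 0, 0, 0, 0],
    [-25, -20, 0, 0, 0, 0],
    [-10, -28, 0, 0, 0, 0],
    [0, -30, 0, 0, 0, 0],
  ],
)

```text
t: 5.27
ee_pos: [440.3, -263.3, 225.3]
orientation: [3.136, -0.158, 0.0]
ft_force: [0.6, 1.3, -1.5]
width: 19.3
```

Request:
move_arm(
  deltas=[
    [0, -30, 0, 0, 0, 0],
    [0, -30, 0, 0, 0, 0],
    [0, -30, 0, 0, 0, 0],
    [0, -30, 0, 0, 0, 0],
    [0, -30, 0, 0, 0, 0],
  ],
)

```text
t: 5.68
ee_pos: [450.8, -107.4, 221.5]
orientation: [-3.137, 0.167, 0.01]
ft_force: [-0.4, -0.1, -0.4]
width: 20.0
```

```bash
python3 -c "
from h import *
x,y=c2w(-35,70)
rep([x,y,225])"
```

```text
t 5.68 pos [ 450.8 -107.4  221.5] tool delta [  -2.4 -158.1   -3.5] turn [-0.     0.006 -0.011] F [-0.4 -0.1 -0.4] w 20.0 q [-0.26  0.19  1.97 -0.    0.99  1.42]
```

Request:
move_arm(
  deltas=[
    [0, -30, -2, 0, 0.005, -0.01],
    [0, -30, 0, 0, 0, 0],
    [0, -28, 0, 0, 0, 0],
    [0, -20, 0, 0, 0, 0],
    [0, -10, 0, 0, 0, 0],
  ],
)

```text
t: 6.1
ee_pos: [459.1, 19.0, 220.2]
orientation: [-3.137, 0.147, 0.01]
ft_force: [0.3, 0.1, -0.5]
width: 19.6
```

Request:
move_arm(
  deltas=[
    [0, -5, 0, 0, 0, 0],
    [0, 0, 0, 0, 0, 0],
    [0, 0, 0, 0, 0, 0],
  ],
)

```text
t: 6.35
ee_pos: [458.3, 26.3, 218.6]
orientation: [-3.137, 0.14, 0.015]
ft_force: [-0.5, 0.3, -0.5]
width: 19.7
```

```bash
python3 -c "
from h import *
x,y=c2w(-35,70)
rep([x,y,225])"
```

```text
t 6.35 pos [458.3  26.3 218.6] tool delta [  4.7 -24.2  -6.4] turn [-0.001  0.01   0.006] F [-0.5  0.3 -0.5] w 19.7 q [0.03 0.19 1.98 0.   0.98 1.69]
```

Request:
move_arm(
  deltas=[
    [3, -14, 4, 0, 0.009, 0.005],
    [2, -10, 10, 0, 0, 0],
    [0, 0, 10, 0, 0, 0],
    [0, 0, 10, 0, 0, 0],
    [0, 0, 0, 0, 0, 0],
  ],
)

```text
t: 6.77
ee_pos: [465.4, 47.1, 181.2]
orientation: [3.137, -0.153, -0.002]
ft_force: [-0.6, -0.2, 0.1]
width: 19.3
```

```bash
python3 -c "
from h import *
x,y=c2w(-35,70)
rep([x,y,155])
from workcell import eyes
for n in ['scene','top','wrist']:
  d=eyes.get_image(n); cv2.imwrite('pics/%s4.png'%n,d['frame'][:,:,::-1])
t=cv2.imread('pics/scene4.png')[130:300,230:400]; cv2.imwrite('pics/c4.png',cv2.resize(t,None,fx=3.5,fy=3.5))
"
```

```text
t 6.77 pos [465.4  47.1 181.2] tool delta [-0.4 -2.9 26.2] turn [ 0.001  0.002 -0.002] F [-0.6 -0.2  0.1] w 19.3 q [ 0.08  0.25  2.   -0.    0.89  1.74]
```

View pics/c4.png

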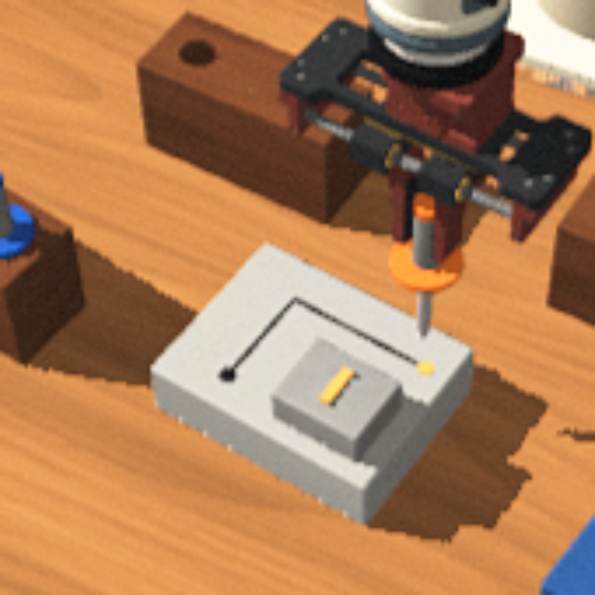

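View pics/wrist4.png

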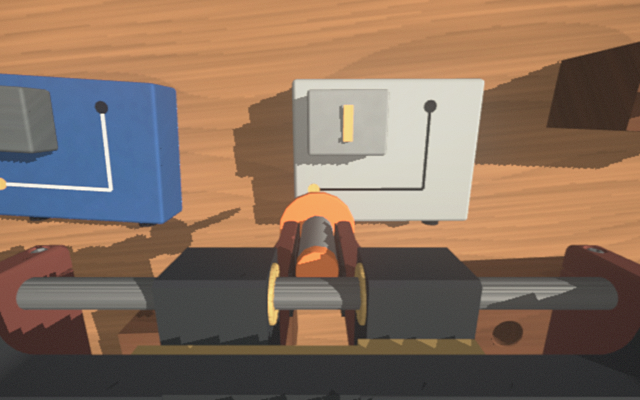

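The stylus is upright with its tip over the brass screw (crop (425,335) against screw (425,368)). Lowering.

Request:
move_arm(
  deltas=[
    [0, -3, 8, 0, 0, 0],
    [0, 0, 8, 0, 0, 0],
    [0, 0, 5, 0, 0, 0],
    [0, 0, 2, 0, 0, 0],
    [0, 0, 0, 0, 0, 0],
  ],
)

```text
t: 7.33
ee_pos: [467.9, 49.8, 158.9]
orientation: [-3.138, 0.155, -0.006]
ft_force: [-0.3, -0.9, -0.5]
width: 19.6
```

```bash
cat > r.py <<'E'
import sys; from h import *
x,y=c2w(float(sys.argv[1]),float(sys.argv[2])); rep([x,y,152.6])
from workcell import ctrl
p=ctrl.get_obs()["ee_pos"]; c,s=np.cos(YAW),np.sin(YAW); d=p[:2]-C
print("case xy",round(c*d[0]+s*d[1],1),round(-s*d[0]+c*d[1],1),"tipz",round(p[2]-97.6,1))
E
python3 r.py -35 70
```

```text
t 7.33 pos [467.9  49.8 158.9] tool delta [-2.7  0.   6.3] turn [-0.    -0.004 -0.004] F [-0.3 -0.9 -0.5] w 19.6 q [ 0.08  0.29  2.02 -0.    0.83  1.75]
case xy -32.3 70.0 tipz 61.3
```

Request:
move_arm(
  deltas=[
    [-2, 0, 4, 0, -0.004, -0.003],
    [0, 0, 2, 0, 0, 0],
    [0, 0, 0, 0, 0, 0],
  ],
)

```text
t: 7.58
ee_pos: [465.7, 50.0, 152.3]
orientation: [-3.138, 0.149, 0.001]
ft_force: [-0.2, 0.1, -0.1]
width: 19.3
```

```bash
python3 r.py -35 70; python3 -c "
from workcell import eyes
import cv2
d=eyes.get_image('scene'); t=d['frame'][150:280,260:400,::-1]; cv2.imwrite('pics/c5.png',cv2.resize(t,None,fx=4,fy=4))"
```

```text
t 7.58 pos [465.7  50.  152.3] tool delta [-0.5  0.  -0.3] turn [-0.     0.001 -0.   ] F [-0.2  0.1 -0.1] w 19.3 q [0.08 0.3  2.02 0.   0.82 1.75]
case xy -34.5 70.0 tipz 54.7
```

View pics/c5.png

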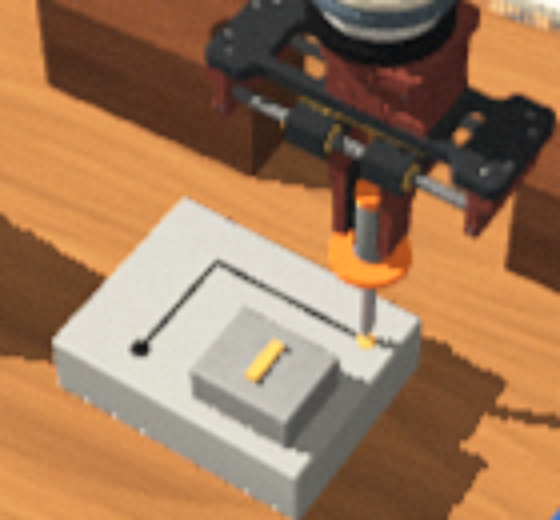

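The tip is right at the brass screw, at tool-reading height 54.7. Starting the trace with tool +y.

Request:
move_arm(
  deltas=[
    [0, 0, 0, 0, 0, 0],
    [0, 0, 0, 0, 0, 0],
    [0, 2.5, 0, 0, 0, 0],
    [0, 2.5, 0, 0, 0, 0],
    [0, 2.5, 0, 0, 0, 0],
  ],
)

```text
t: 8.05
ee_pos: [465.5, 42.4, 153.0]
orientation: [-3.138, 0.148, -0.001]
ft_force: [0.6, 0.6, -0.5]
width: 19.6
```

```bash
python3 r.py -35 60
```

```text
t 8.05 pos [465.5  42.4 153. ] tool delta [-1.   2.4  0.4] turn [-0.001 -0.001  0.001] F [ 0.6  0.6 -0.5] w 19.6 q [0.06 0.3  2.02 0.   0.82 1.73]
case xy -34.0 62.4 tipz 55.4
```

Good tracking. Continuing.

Request:
move_arm(
  deltas=[
    [-0.5, 2.5, 0, 0, 0, 0],
    [-0.5, 2.5, 0, 0, 0, 0],
    [0, 2.5, 0, 0, 0, 0],
    [0, 2.5, 0, 0, 0, 0],
    [0, 2.5, 0, 0, 0, 0],
  ],
)

```text
t: 8.47
ee_pos: [463.2, 28.3, 153.3]
orientation: [-3.138, 0.149, -0.002]
ft_force: [-0.1, 0.2, -0.4]
width: 19.8
```

```bash
python3 r.py -35 50
```

```text
t 8.47 pos [463.2  28.3 153.3] tool delta [-0.  -1.8  0.7] turn [-0.001 -0.001  0.   ] F [-0.1  0.2 -0.4] w 19.8 q [0.04 0.29 2.03 0.   0.82 1.7 ]
case xy -35.0 48.2 tipz 55.7
```

Request:
move_arm(
  deltas=[
    [0, 2.5, 0.3, 0, 0, 0],
    [0, 2.5, 0.3, 0, 0, 0],
    [0, 2.5, 0, 0, 0, 0],
    [0, 2.5, 0, 0, 0, 0],
    [0, 2.5, 0, 0, 0, 0],
  ],
)

```text
t: 8.88
ee_pos: [461.8, 14.4, 152.6]
orientation: [-3.138, 0.149, -0.002]
ft_force: [0.4, 0.5, -0.5]
width: 19.5
```

```bash
python3 r.py -35 35
```

```text
t 8.88 pos [461.8  14.4 152.6] tool delta [-0.  -0.8 -0. ] turn [-0.001 -0.001  0.   ] F [ 0.4  0.5 -0.5] w 19.5 q [0.01 0.29 2.04 0.   0.81 1.67]
case xy -35.0 34.2 tipz 55.0
```

Request:
move_arm(
  deltas=[
    [0, 2.5, 0, 0, 0, 0],
    [0, 2.5, 0, 0, 0, 0],
    [0, 2.5, 0, 0, 0, 0],
    [0, 2.5, 0, 0, 0, 0],
    [0, 2.5, 0, 0, 0, 0],
  ],
)

```text
t: 9.3
ee_pos: [460.5, 0.5, 152.6]
orientation: [-3.138, 0.149, -0.002]
ft_force: [-0.0, -0.3, -1.0]
width: 19.5
```

Request:
move_arm(
  deltas=[
    [0, 2.5, 0, 0, 0, 0],
    [0, 2.5, 0, 0, 0, 0],
    [0, 2.5, 0, 0, 0, 0],
    [0, 2.5, 0, 0, 0, 0],
    [0, 2.5, 0, 0, 0, 0],
  ],
)

```text
t: 9.72
ee_pos: [459.2, -13.3, 152.6]
orientation: [-3.138, 0.149, -0.002]
ft_force: [-0.2, 0.1, -0.8]
width: 19.3
```

```bash
python3 r.py -35 10
```

```text
t 9.72 pos [459.2 -13.3 152.6] tool delta [-0.  -3.6 -0. ] turn [-0.001 -0.001  0.   ] F [-0.2  0.1 -0.8] w 19.3 q [-0.06  0.29  2.04  0.    0.81  1.61]
case xy -35.0 6.4 tipz 55.0
```

Request:
move_arm(
  deltas=[
    [0, 2.5, 0, 0, 0, 0],
    [0, 2.5, 0, 0, 0, 0],
    [0, 2.5, 0, 0, 0, 0],
    [0, 2.5, 0, 0, 0, 0],
    [0, 2.5, 0, 0, 0, 0],
  ],
)

```text
t: 10.13
ee_pos: [457.9, -27.1, 152.6]
orientation: [-3.138, 0.149, -0.002]
ft_force: [0.3, -0.3, -0.7]
width: 19.3
```

Request:
move_arm(
  deltas=[
    [0, 2.5, 0, 0, 0, 0],
    [0, 2.5, 0, 0, 0, 0],
    [0, 2.5, 0, 0, 0, 0],
    [0, 2.5, 0, 0, 0, 0],
    [0, 2.5, 0, 0, 0, 0],
  ],
)

```text
t: 10.55
ee_pos: [456.5, -40.9, 152.6]
orientation: [-3.138, 0.149, -0.002]
ft_force: [0.5, -0.1, 0.1]
width: 19.6
```

Request:
move_arm(
  deltas=[
    [0, 2.5, 0, 0, 0, 0],
    [0, 2.5, 0, 0, 0, 0],
    [0, 2.5, 0, 0, 0, 0],
    [0, 2.5, 0, 0, 0, 0],
    [0, 2.5, 0, 0, 0, 0],
  ],
)

```text
t: 10.97
ee_pos: [455.2, -54.8, 152.5]
orientation: [-3.138, 0.149, -0.002]
ft_force: [-0.2, -0.5, -0.7]
width: 19.4
```

```bash
python3 r.py -35 -40
```

```text
t 10.97 pos [455.2 -54.8 152.5] tool delta [-0.   4.7 -0.1] turn [-0.001 -0.001  0.   ] F [-0.2 -0.5 -0.7] w 19.4 q [-0.15  0.29  2.04  0.    0.81  1.52]
case xy -35.0 -35.3 tipz 54.9
```

Request:
move_arm(
  deltas=[
    [0, 2.5, 0, 0, 0, 0],
    [0, 2, 0, 0, 0, 0],
    [0, 0, 0, 0, 0, 0],
    [0, 0, 0, 0, 0, 0],
  ],
)

```text
t: 11.3
ee_pos: [454.7, -60.3, 152.5]
orientation: [-3.137, 0.15, -0.002]
ft_force: [-0.4, -0.4, 0.4]
width: 20.0
```

```bash
python3 r.py -35 -40; python3 -c "
from workcell import eyes
import cv2
d=eyes.get_image('scene'); t=d['frame'][150:280,260:400,::-1]; cv2.imwrite('pics/c6.png',cv2.resize(t,None,fx=4,fy=4))"
```

```text
t 11.3 pos [454.7 -60.3 152.5] tool delta [-0.  -0.8 -0.1] turn [-0.001 -0.001 -0.001] F [-0.4 -0.4  0.4] w 20.0 q [-0.16  0.29  2.04  0.    0.81  1.51]
case xy -35.0 -40.8 tipz 54.9
```

View pics/c6.png

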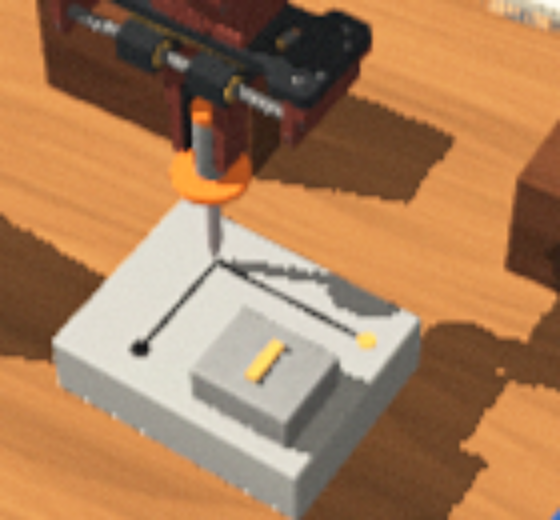

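The tip is just above the corner (crop (215,255) against corner (217,262)). Now the short leg, tool +x.

Request:
move_arm(
  deltas=[
    [2.5, -0.3, 0, 0, 0, 0],
    [2.5, -0.3, 0, 0, 0, 0],
    [2.5, 0, 0, 0, 0, 0],
    [2.5, 0, 0, 0, 0, 0],
    [2.5, 0, 0, 0, 0, 0],
  ],
)

```text
t: 11.77
ee_pos: [468.2, -60.5, 152.6]
orientation: [-3.137, 0.149, -0.002]
ft_force: [0.2, -0.6, -0.0]
width: 19.1
```

```bash
python3 r.py -20 -40
```

```text
t 11.77 pos [468.2 -60.5 152.6] tool delta [ 1.6  0.3 -0. ] turn [-0.001 -0.001  0.   ] F [ 0.2 -0.6 -0. ] w 19.1 q [-0.15  0.31  2.01  0.    0.82  1.51]
case xy -21.6 -39.7 tipz 55.0
```

Request:
move_arm(
  deltas=[
    [2.5, 0, 0, 0, 0, 0],
    [2.5, 0, 0, 0, 0, 0],
    [2.5, 0, 0, 0, 0, 0],
    [2.5, 0, 0, 0, 0, 0],
    [2.5, 0, 0, 0, 0, 0],
  ],
)

```text
t: 12.18
ee_pos: [482.3, -61.7, 152.5]
orientation: [-3.138, 0.149, -0.002]
ft_force: [-0.4, -0.8, -0.6]
width: 19.4
```

Request:
move_arm(
  deltas=[
    [2.5, 0, 0, 0, 0, 0],
    [2.5, 0, 0, 0, 0, 0],
    [2.5, 0, 0, 0, 0, 0],
    [2.5, 0, 0, 0, 0, 0],
    [2.5, 0, 0, 0, 0, 0],
  ],
)

```text
t: 12.6
ee_pos: [496.1, -63.0, 152.5]
orientation: [-3.137, 0.149, -0.002]
ft_force: [-0.0, 0.6, 0.2]
width: 19.5
```

```bash
python3 r.py 10 -40
```

```text
t 12.6 pos [496.1 -63.  152.5] tool delta [ 3.5  0.4 -0.1] turn [-0.001 -0.001  0.   ] F [-0.   0.6  0.2] w 19.5 q [-0.15  0.34  1.96  0.    0.84  1.51]
case xy 6.5 -39.6 tipz 54.9
```

Request:
move_arm(
  deltas=[
    [2.5, 0, 0, 0, 0, 0],
    [2.5, 0, 0, 0, 0, 0],
    [2.5, 0, 0, 0, 0, 0],
    [2.5, 0, 0, 0, 0, 0],
    [2.5, 0, 0, 0, 0, 0],
  ],
)

```text
t: 13.02
ee_pos: [509.9, -64.4, 152.4]
orientation: [-3.137, 0.149, -0.001]
ft_force: [-0.6, -0.4, -0.9]
width: 19.5
```

Request:
move_arm(
  deltas=[
    [2.5, 0, 0, 0, 0, 0],
    [2.5, 0, 0, 0, 0, 0],
    [2.5, 0, 0, 0, 0, 0],
    [2.5, 0, 0, 0, 0, 0],
    [2.5, 0, 0, 0, 0, 0],
  ],
)

```text
t: 13.43
ee_pos: [523.7, -65.7, 152.4]
orientation: [-3.137, 0.149, -0.001]
ft_force: [-0.0, 0.1, -1.1]
width: 19.4
```

Request:
move_arm(
  deltas=[
    [2.5, 0, 0, 0, 0, 0],
    [2.5, 0, 0, 0, 0, 0],
    [2.5, 0, 0, 0, 0, 0],
    [2, 0, 0, 0, 0, 0],
    [0, 0, 0, 0, 0, 0],
  ],
)

```text
t: 13.85
ee_pos: [534.8, -66.8, 152.4]
orientation: [-3.138, 0.149, -0.002]
ft_force: [-0.4, 0.1, -0.7]
width: 19.5
```

```bash
python3 r.py 45 -40; python3 -c "
from workcell import eyes
import cv2
d=eyes.get_image('scene'); t=d['frame'][150:280,260:400,::-1]; cv2.imwrite('pics/c7.png',cv2.resize(t,None,fx=4,fy=4))"
```

```text
t 13.85 pos [534.8 -66.8 152.4] tool delta [-0.4  0.4 -0.2] turn [-0.001 -0.001  0.   ] F [-0.4  0.1 -0.7] w 19.5 q [-0.15  0.39  1.87  0.    0.87  1.52]
case xy 45.4 -39.6 tipz 54.8
```

View pics/c7.png

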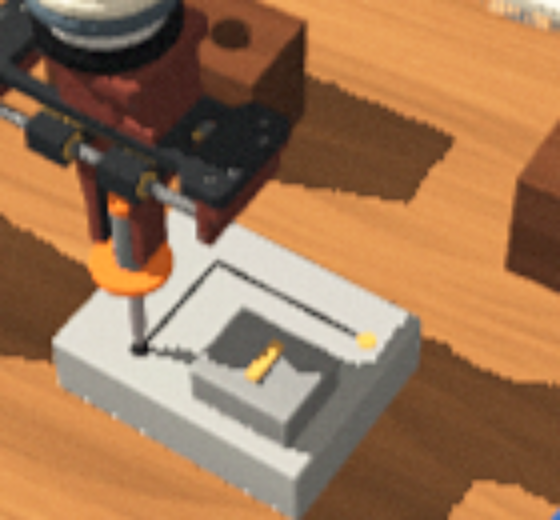

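The tip is at the black screw. I'll dwell briefly, then lift high enough that the tip passes well above blue.

Request:
move_arm(
  deltas=[
    [0, 0, 0, 0, 0, 0],
    [0, 0, 0, 0, 0, 0],
    [0, 0, 0, 0, 0, 0],
    [0, 0, -8, 0, 0, 0],
    [0, 0, -15, 0, 0, 0],
  ],
)

```text
t: 14.32
ee_pos: [532.0, -66.4, 173.6]
orientation: [-3.137, 0.149, 0.008]
ft_force: [0.0, 0.1, 0.1]
width: 19.4
```

Request:
move_arm(
  deltas=[
    [0, 0, -25, 0, 0, 0],
    [0, 0, -25, 0, 0, 0],
    [0, 0, -25, 0, 0, 0],
    [0, 0, -20, 0, 0, 0],
    [0, 0, -8, 0, 0, 0],
  ],
)

```text
t: 14.73
ee_pos: [531.3, -66.4, 283.6]
orientation: [-3.137, 0.149, 0.011]
ft_force: [-0.8, -0.0, -1.1]
width: 19.5
```

```bash
python3 -c "
from h import *
rep([515.5,-352.4,290])"
```

```text
t 14.73 pos [531.3 -66.4 283.6] tool delta [ 11.4 286.2  -6.8] turn [-0.001  0.007  0.   ] F [-0.8 -0.  -1.1] w 19.5 q [-0.15  0.23  1.76  0.    1.16  1.52]
```

Request:
move_arm(
  deltas=[
    [1, 15, -3, 0, 0.005, 0],
    [1, 25, -3, 0, 0, 0],
    [1, 28, 0, 0, 0, 0],
    [1, 28, 0, 0, 0, 0],
    [1, 28, 0, 0, 0, 0],
  ],
)

```text
t: 15.15
ee_pos: [525.6, -189.7, 294.2]
orientation: [-3.137, 0.136, -0.009]
ft_force: [0.8, -0.8, -0.4]
width: 19.5
```

```bash
python3 -c "
from h import *
rep([515.5,-352.4,290])"
```

```text
t 15.15 pos [ 525.6 -189.7  294.2] tool delta [  4. 163.   4.] turn [-0.002 -0.006  0.008] F [ 0.8 -0.8 -0.4] w 19.5 q [-0.37  0.25  1.71  0.    1.18  1.29]
```

Request:
move_arm(
  deltas=[
    [1, 28, 0, 0, -0.005, 0.005],
    [1, 28, 0, 0, 0, 0],
    [0, 28, 0, 0, 0, 0],
    [0, 25, 0, 0, 0, 0],
    [0, 15, 0, 0, 0, 0],
  ],
)

```text
t: 15.57
ee_pos: [513.6, -320.6, 292.8]
orientation: [-3.136, 0.146, 0.002]
ft_force: [0.5, 0.9, -0.6]
width: 19.4
```

Request:
move_arm(
  deltas=[
    [0, 10, 0, 0, 0, 0],
    [0, 5, 0, 0, 0, 0],
    [0, 0, 0, 0, 0, 0],
    [0, 0, 0, 0, 0, 0],
  ],
)

```text
t: 15.9
ee_pos: [511.0, -337.7, 291.4]
orientation: [-3.134, 0.151, 0.005]
ft_force: [-0.5, -0.1, -0.5]
width: 19.1
```

```bash
python3 -c "
from h import *
rep([515.5,-352.4,220])"
```

```text
t 15.9 pos [ 511.  -337.7  291.4] tool delta [ 6.2 14.5 71.3] turn [-0.004  0.004 -0.001] F [-0.5 -0.1 -0.5] w 19.1 q [-0.6   0.34  1.59  0.    1.22  1.06]
```

Request:
move_arm(
  deltas=[
    [4, 8, 10, -0.004, 0.004, 0],
    [2, 6, 18, 0, 0, 0],
    [0, 0, 18, 0, 0, 0],
    [0, 0, 14, 0, 0, 0],
    [0, 0, 5, 0, 0, 0],
  ],
)

```text
t: 16.32
ee_pos: [519.2, -349.9, 224.5]
orientation: [3.135, -0.142, 0.009]
ft_force: [0.3, 0.1, -0.4]
width: 19.5
```

Request:
move_arm(
  deltas=[
    [0, 0, 0, 0, 0, 0],
    [0, 0, 0, 0, 0, 0],
  ],
)

```text
t: 16.48
ee_pos: [519.0, -348.3, 222.3]
orientation: [3.137, -0.139, 0.005]
ft_force: [0.4, 0.4, 0.1]
width: 19.4
```

```bash
python3 -c "
from h import *
rep([515.5,-352.4,208])"
```

```text
t 16.48 pos [ 519.  -348.3  222.3] tool delta [-3.1  4.4 14.3] turn [ 0.001 -0.003  0.007] F [0.4 0.4 0.1] w 19.4 q [-0.61  0.42  1.63  0.    1.08  1.05]
```

Request:
move_arm(
  deltas=[
    [-2, 3, 5, 0.001, -0.003, 0.006],
    [-1, 1, 5, 0, 0, 0],
    [0, 0, 2, 0, 0, 0],
    [0, 0, 0, 0, 0, 0],
    [0, 0, 0, 0, 0, 0],
  ],
)

```text
t: 16.9
ee_pos: [516.8, -352.7, 211.7]
orientation: [3.136, -0.148, 0.005]
ft_force: [-0.0, -0.4, -0.2]
width: 19.9
```

```bash
python3 -c "
from h import *
rep([515.5,-352.4,208])
from workcell import eyes
d=eyes.get_image('scene'); t=d['frame'][90:240,130:290,::-1]; cv2.imwrite('pics/c8.png',cv2.resize(t,None,fx=4,fy=4))"
```

```text
t 16.9 pos [ 516.8 -352.7  211.7] tool delta [-1.3 -0.1  3.7] turn [ 0.002 -0.003  0.001] F [-0.  -0.4 -0.2] w 19.9 q [-0.62  0.43  1.64 -0.    1.06  1.05]
```

View pics/c8.png

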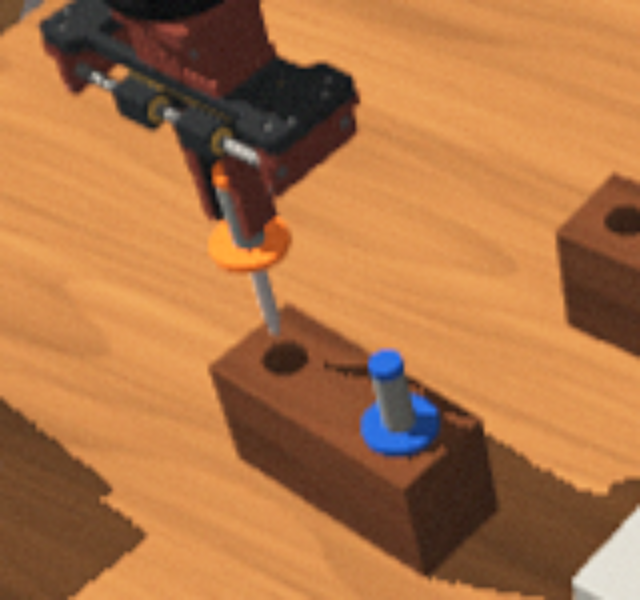

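The tip points straight at the empty hole (crop hole (285,357)). Lowering it along its axis.

Request:
move_arm(
  deltas=[
    [-1, 0, 10, 0.001, -0.003, 0],
    [0, 0, 10, 0, 0, 0],
    [0, 0, 8, 0, 0, 0],
    [0, 0, 4, 0, 0, 0],
    [0, 0, 0, 0, 0, 0],
  ],
)

```text
t: 17.37
ee_pos: [515.8, -352.8, 176.8]
orientation: [3.136, -0.148, 0.001]
ft_force: [0.1, -0.1, -1.1]
width: 19.4
```

```bash
python3 -c "
from h import *
rep([515.5,-352.4,114])"
```

```text
t 17.37 pos [ 515.8 -352.8  176.8] tool delta [-0.4 -0.4 62.8] turn [ 0.002 -0.001  0.001] F [ 0.1 -0.1 -1.1] w 19.4 q [-0.62  0.48  1.66 -0.    1.    1.05]
```

Request:
move_arm(
  deltas=[
    [0, 0, 10, 0, 0, 0],
    [0, 0, 10, 0, 0, 0],
    [0, 0, 10, 0, 0, 0],
    [0, 0, 6, 0, 0, 0],
    [0, 0, 0, 0, 0, 0],
  ],
)

```text
t: 17.78
ee_pos: [515.6, -352.6, 136.1]
orientation: [3.137, -0.148, -0.0]
ft_force: [-0.1, 0.7, -1.9]
width: 19.4
```

```bash
python3 -c "
from h import *
rep([515.5,-352.4,114])"
```

```text
t 17.78 pos [ 515.6 -352.6  136.1] tool delta [-0.1 -0.2 22.1] turn [0.001 0.    0.001] F [-0.1  0.7 -1.9] w 19.4 q [-0.62  0.53  1.69 -0.    0.93  1.05]
```

Request:
move_arm(
  deltas=[
    [0, 0, 8, 0, 0, 0],
    [0, 0, 6, 0, 0, 0],
    [0, 0, 4, 0, 0, 0],
    [0, 0, 0, 0, 0, 0],
    [0, 0, 0, 0, 0, 0],
  ],
)

```text
t: 18.2
ee_pos: [515.6, -352.6, 115.6]
orientation: [3.137, -0.148, -0.001]
ft_force: [-1.0, -0.0, -1.3]
width: 19.5
```

```bash
python3 -c "
from h import *
rep([515.5,-352.4,113.5])"
```

```text
t 18.2 pos [ 515.6 -352.6  115.6] tool delta [-0.1 -0.2  2.1] turn [0.001 0.001 0.001] F [-1.  -0.  -1.3] w 19.5 q [-0.62  0.56  1.7  -0.    0.89  1.05]
```

Request:
move_arm(
  deltas=[
    [0, 0, 2, 0, 0, 0],
    [0, 0, 0, 0, 0, 0],
  ],
)

```text
t: 18.37
ee_pos: [515.8, -352.8, 113.9]
orientation: [3.137, -0.148, 0.0]
ft_force: [-0.2, -1.0, -1.4]
width: 19.7
```

Request:
move_arm(
  deltas=[
    [0, 0, 0, 0, 0, 0],
    [0, 0, 0, 0, 0, 0],
    [0, 0, 0, 0, 0, 0],
    [0, 0, 0, 0, 0, 0],
    [0, 0, 0, 0, 0, 0],
  ],
  hand=-1,
)

```text
t: 18.78
ee_pos: [516.8, -353.4, 115.5]
orientation: [3.135, -0.148, 0.004]
ft_force: [0.4, -0.3, -0.4]
width: 49.2
```

Request:
move_arm(
  deltas=[
    [0, 0, 0, 0, 0, 0],
    [0, 0, 0, 0, 0, 0],
    [0, 0, 0, 0, 0, 0],
    [0, 0, 0, 0, 0, 0],
    [0, 0, 0, 0, 0, 0],
  ],
)

```text
t: 19.2
ee_pos: [516.9, -353.6, 115.8]
orientation: [3.135, -0.148, 0.005]
ft_force: [-0.0, -0.6, 0.3]
width: 82.3
```

Request:
move_arm(
  deltas=[
    [0, 0, 0, 0, 0, 0],
    [0, 0, 0, 0, 0, 0],
    [0, 0, 0, 0, 0, 0],
    [0, 0, 0, 0, 0, 0],
  ],
)

```text
t: 19.53
ee_pos: [516.9, -353.5, 115.7]
orientation: [3.135, -0.148, 0.005]
ft_force: [0.3, 0.9, 0.6]
width: 87.8
```

```bash
python3 -c "
from h import *
rep([515.5,-352.4,230])
from workcell import eyes
d=eyes.get_image('scene'); t=d['frame'][90:240,130:290,::-1]; cv2.imwrite('pics/c9.png',cv2.resize(t,None,fx=4,fy=4))"
```

```text
t 19.53 pos [ 516.9 -353.5  115.7] tool delta [  -1.1   -0.7 -114.3] turn [ 0.003 -0.003  0.001] F [0.3 0.9 0.6] w 87.8 q [-0.62  0.56  1.7  -0.    0.89  1.05]
```

View pics/c9.png

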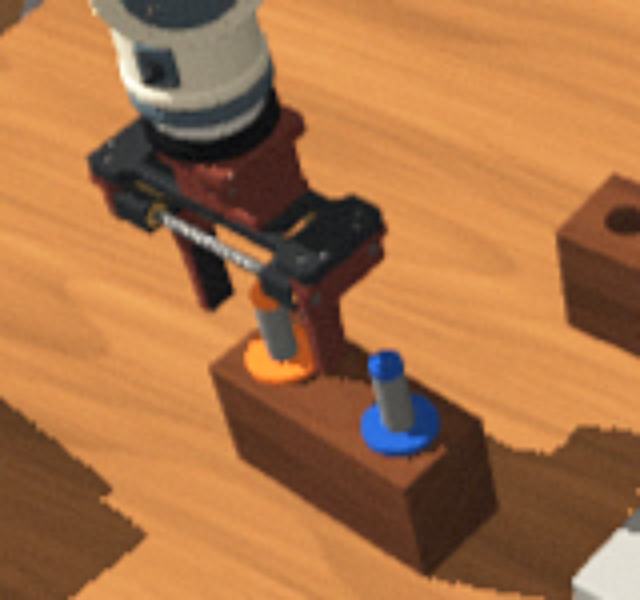

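The disc rests on the stand (crop (280,362)) and the fingers are open. Backing straight up.

Request:
move_arm(
  deltas=[
    [0, 0, -10, 0, 0, 0],
    [0, 0, -20, 0, 0, 0],
    [0, 0, -25, 0, 0, 0],
    [0, 0, -25, 0, 0, 0],
    [0, 0, -25, 0, 0, 0],
  ],
)

```text
t: 20.0
ee_pos: [513.2, -350.8, 220.1]
orientation: [-3.134, 0.148, 0.013]
ft_force: [0.3, -0.6, -0.1]
width: 87.7
```

Request:
move_arm(
  deltas=[
    [-25, 0, -10, 0, 0, 0],
    [-30, 0, 0, 0, 0, 0],
    [-30, 0, 0, 0, 0, 0],
    [-15, 0, 0, 0, 0, 0],
    [0, 0, 0, 0, 0, 0],
  ],
)

```text
t: 20.42
ee_pos: [415.0, -343.5, 242.5]
orientation: [3.132, -0.144, 0.01]
ft_force: [0.1, 0.9, 0.3]
width: 87.7
```

Run:
```python
from h import *
rep([515.5,-352.4,230])
from workcell import eyes
d=eyes.get_image('scene'); t=d['frame'][90:240,130:290,::-1]; cv2.imwrite('pics/c10.png',cv2.resize(t,None,fx=4,fy=4))
d=eyes.get_image('top'); P=pts(d); hsv=cv2.cvtColor(d["frame"],cv2.COLOR_RGB2HSV)
H,S,V=[hsv[...,i].astype(int) for i in range(3)];X,Y,Z=[P[...,i] for i in range(3)]
for nm,m in [("orange",(H>5)&(H<16)&(S>200)&(V>140)),("blue",(H>100)&(H<125)&(S>150))]:
    for lo,hi in [(88,103),(140,160)]:
        q=P[m&(X>350)&(X<560)&(Y<-220)&(Y>-480)&(Z>lo)&(Z<hi)]
        if len(q): print(nm,lo,len(q),q.min(0).round(1),q.max(0).round(1),np.median(q,0).round(1))
```

```text
t 20.42 pos [ 415.  -343.5  242.5] tool delta [100.8  -0.4  13.1] turn [ 0.006 -0.007  0.003] F [0.1 0.9 0.3] w 87.7 q [-0.71  0.27  1.81 -0.    1.06  0.95]
orange 88 220 [ 492.7 -387.8   88.5] [ 541.7 -329.5   98.3] [ 519.1 -342.7   95.3]
orange 140 85 [ 507.2 -362.   147. ] [ 523.8 -343.4  152.9] [ 515.9 -351.9  149.7]
blue 88 278 [ 506.  -274.9   91.7] [ 550.6 -230.    99. ] [ 522.5 -246.9   95.3]
blue 140 94 [ 518.6 -261.6  144.2] [ 537.1 -243.2  152.4] [ 527.5 -252.   149.4]
```

View pics/c10.png

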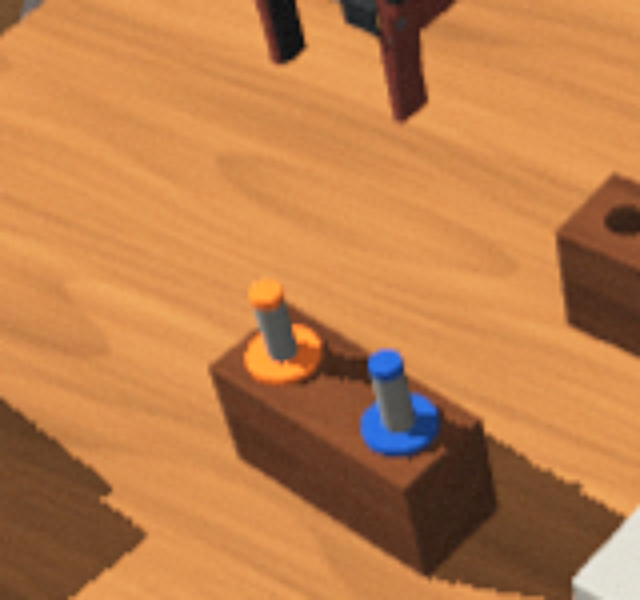

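Both styli hang upright and are back where they started. The gripper is clear, so I'm handing in.

```bash
python3 -c "
from workcell import ctrl
print(ctrl.close_job())"
```

```text
the job is handed in; nothing more can be done
None
```

I took the orange stylus out of the stand and guided its tip along the whole silver-case seam, from the brass screw round the corner to the black screw. I then hung it back in its hole, let go and handed the job in at about 20.5 s. The hand-in gives no verdict.

- **Trace:** the tip moved at about 3.3 cm/s, roughly 5 mm above the seam by the tool readings. At the checks during the trace it stayed within about 1 mm of the measured seam line. The wrist force never read above about 2 N, so I saw no sign of pressing on the case.
- **Stand:** the last images show the orange cap at (516, -352, 150) mm, within about 1.5 mm of where it started. The blue cap is within 0.5 mm of its start. Both styli are upright with their discs on the stand's top, and the gripper is open and clear.
- **Disagreements:** the top and scene cameras put the case about 4 mm apart from its outline. The screw positions in both views agreed to about 1 mm, so I used those. The arm also overshot by a few millimetres on the faster free moves; I corrected this before grasping, before tracing and before putting the stylus back in its hole.

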